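# Jack up the casserole stand and hold it tilted

### The arm

A 7-joint arm with a two-finger parallel gripper is mounted at the origin on a cart in front of the work surface, level with it; the furniture and walls round the work are solid. World frame = base frame: x ahead of the robot, y to its left, z up, the work surface at z = 0. Lengths are in m, angles in rad, forces in N, time in s.
With the tool pointing down it reaches from about 0.425 to 0.875 m from the base axis. Payload 4.7 kg.
Tool frame: the origin (TCP) lies at the very end of the fingers, on their centre line; the grasp point (between the pads) lies 19 mm behind it; z points along the fingers, y is the line along which they close (so a half turn about z gives the same grasp; the last joint's range is limited). The gripper opens to 87 mm and grips with 3 to 60 N. Pads are 19 mm wide; open, the fingers measure 117 mm over their backs; the gripper's body (75 mm by 190 mm) begins 51 mm behind the grasp point.
Start: joints at [1.238, 0.321, -0.07, 1.45, 0.023, 1.371, -0.057], TCP at [0.221, -0.611, 0.223] pointing down, gripper open.
Joint ranges: [-2.86, 2.86], [-0.3, 2.09], [-1.38, 1.24], [0.06, 2.45], [-1.56, 4.7], [0.09, 2.05], [-2.69, 2.69]. Speed limits (rad/s): [2.57, 2.57, 3.14, 3.14, 3.14, 3.14, 3.14].

### API

Orientations are given as a rotation vector (axis times angle).
In Python, from bench import ctrl gives the robot as it stands.
- The arm moves only by the tool jog_arm, never from a script. Its argument "commands" is a list of rows, each a list of 7 numbers: the opening, from 0 (shut) to 1 (fully open), then the shift along the world's x, y, z scaled (see below), then the turn, a rotation vector about the world's x, y, z scaled (see below). A call has exactly 5 rows; each row is the pose to reach, as a shift and turn from the pose commanded when the call began; what a row does not reach only later rows make up. The controller multiplies each number of a shift by 0.5 m and each number of a turn by 30 degrees. A row lasts 1/12 s, in which the tool goes at most 41.7 mm and 7.16 degrees, less where a joint would pass 70% of its speed; a pose out of reach is approached as far as the arm can. A call with a number of a shift or a turn outside -1 to 1 is refused whole. A call with a gripper value outside its range is refused whole. The fingers move at their own pace and stop on an object; "grip_force" is the grip in N (left out, the last holds). Time passes only in rows, so rows that repeat a pose let the fingers close, or fill a call up. It gives the time, the measured TCP pose, the force, the opening and the grip force at its end, in the units of the state.
- ctrl.get_state(): the state, without advancing time (a new reading comes with each control period).
- ctrl.get_image(name): name is "side" or "top" or "wrist"; returns a dict with "frame" (420x560x3 uint8, red, green, blue), "vfov" (degrees; the focal length in pixels is half the picture's height over the tangent of half this angle, whatever the lens; pixels are square), "cx", "cy" (the principal point, pixels), "camera_from_world" (4x4, takes a point from world to camera coordinates); the wrist camera has in their place "mount" (4x4, takes a point from camera to tool coordinates, whose origin is the TCP and whose axes are the flange's). Camera axes: x right, y down, z forward; pixel columns grow to the right and rows downward; lengths in m; the calibration is good to about 2 mm. A picture is of the moment at which its call begins: read the wrist's pose just before it. There is no depth.
- ctrl.close_job(): hands the job in; it is judged then, once.
The state is a dict: "time": time; "joint_positions": joint angles; "qd": joint speeds; "joint_torque": joint torques, N m; "position": TCP position; "tool_rot": TCP orientation; "ft_force": force on the tool from outside, world axes, zero at the start; "torque": the same for the moment, N m; "grip_width": opening from 0.0 (shut) to 1.0 (fully open); "grip_force": force on a finger pad.
Only numpy, scipy, OpenCV 4.12 (cv2) and the standard library are available. Lean on these libraries where they do the work, as an engineer would, in place of code of your own. Each camera call takes 0.05 s, during which the arm holds its last target. There are 200 camera calls.

### The job

Tilt the casserole so that it can be ladled out: first lift its lid off by the knob and set it flat on the cork trivet. Then set the yellow hand jack on the worktop with its saddle centred under the red lift pad, pointing squarely at the stand, let go of it, and pump its handle: one full trial stroke down and right back up, then press it fully down again and finish while holding it down, with the casserole jacked up. Do not drop the lid, tip the jack over or disturb the other things.

Things in the scene. Friction and masses are not known exactly. Their poses are not given: they have to be found in the camera images.
- stand: Fixed tilting stand: dark base plate 150x136x8 mm and a hinged platform with a blue casserole fixed on it (122 mm wide, rim 135 mm above the worktop; loop handles along the stand's x, reaching 81 mm from its centre). Origin on the worktop under the casserole's centre, z up. Hinge on its +y side; the red lift pad sticks out on its -y side.
- stand_tilt (a joint): Tilt of the platform with the casserole about its hinge, rad: 0 = level (as found, resting on its stop), grows as the lift pad is raised. The load at the lift pad is about 5 N. It falls back by itself.
- lift_point (a point): Centre of the underside of the lift pad: red disc 40 mm across, 9 mm thick, white dot on top, on a 30 mm wide arm, 110 mm from the casserole's axis in the stand's -y direction, 185 mm from the hinge; underside 62 mm above the worktop when level. Nothing stands under it.
- lid: Loose blue lid, 132 mm across, 0.25 kg. Origin at the centre of its underside, z up. A step 106 mm across and 6 mm deep under it drops 6 mm into the casserole's mouth (114 mm), so it lifts straight up. On top a black round knob 26 mm across, from 25 to 48 mm above the origin, on the lid's axis.
- trivet: Round cork trivet, 156 mm across, 8 mm thick, fixed on the sink's flat drainer, 4 mm above the worktop (its top is 12 mm above the worktop). Origin at the centre of its underside.
- jack: Loose yellow hand jack, about 0.8 kg. Base plate 250x70x10 mm. Origin on the worktop under the saddle's centre; the base reaches 25 mm ahead (+x) and 225 mm behind (-x) of it. Saddle on an arm ahead of the tower; pump handle behind it, sloping up. It fits under the lift pad with its +x along the stand's +y.
- jack_grip (a point): Where to hold the jack: on the axis of its upright yellow tower with black cap (36 mm along the jack's x, 30 mm along its y, grasped across y), 80 mm behind the jack's origin (-x), 95 mm above the worktop; the tower's top is at 120 mm.
- saddle_top (a point): Centre of the top of the jack's saddle: black rubber disc 38 mm across; its top is 50 mm above the worktop with the handle up and rises 75 mm per rad of handle (45 mm in a full stroke).
- jack_handle (a joint): The jack's pump handle, rad: 0 = fully up (sloping 0.5 rad up to the rear), 0.6 = fully down on its stop (0.1 rad below level). Spring and load push it back up when let go; pressing at the black pad takes 5 to 10 N. Its pivot axis lies along the jack's y, 106 mm behind the jack's origin and 62 mm above the worktop.
- handle_pad (a point): Centre of the upper face of the black press pad (40 mm long, 30 mm wide, 12 mm thick) at the end of the pump handle, 108 mm from the handle's pivot.
- salt: Bystander: glass salt shaker with a grey cap, 44 mm wide, 90 mm tall. Origin at the centre of its underside.
- pepper: Bystander: glass pepper shaker with a grey cap, 44 mm wide, 90 mm tall. Origin at the centre of its underside.
- tin: Bystander: food tin, 75 mm wide, 58 mm tall. Origin at the centre of its underside.
- bottle: Bystander: washing-up bottle with a red cap, 57 mm wide, 200 mm tall. Origin at the centre of its underside.

How it is judged:
On the way, in this order (a step that is already met when the one before it is completed fails the run):
1. the lid lies flat on the cork trivet, let go, with the stand still level (horizontal distance between lid and trivet below 0.04 m and height (world z) of lid below 0.018 m and angle between lid's own z axis and vertical below 0.1 rad and contact force between the fingers and lid below 0.1 N and linear speed of lid below 0.02 m/s and value of joint stand_tilt below 0.03 rad), for 0.2 s.
2. the jack stands with its saddle under the lift pad, handle up, let go (horizontal distance between saddle_top and lift_point below 0.016 m and angle between the x axis of jack and the y axis of stand, either way round below 0.26 rad and angle between jack's own z axis and vertical below 0.06 rad and value of joint jack_handle below 0.1 rad and contact force between the fingers and jack below 0.1 N and linear speed of jack below 0.02 m/s), for 0.2 s.
3. first stroke: the handle is down and the casserole jacked up (horizontal distance between saddle_top and lift_point below 0.016 m and angle between the x axis of jack and the y axis of stand, either way round below 0.26 rad and angle between jack's own z axis and vertical below 0.06 rad and value of joint jack_handle above 0.52 rad and value of joint stand_tilt above 0.11 rad and contact force between jack and stand above 1.5 N), for 0.1 s.
4. the handle is back up and the stand level (value of joint jack_handle below 0.12 rad and value of joint stand_tilt below 0.03 rad), for 0.1 s.
At the end, for the whole second after the job is handed in: Robot holds the handle down (over 0.52 rad); saddle within 16 mm of the lift point, carrying it (1.5 N); stand tilted over 0.11 rad, still, untouched by the robot; jack flat, within 0.26 rad of square; lid flat, let go, within 40 mm of the trivet's centre (all of step 3 and horizontal distance between lid and trivet below 0.04 m and height (world z) of lid below 0.018 m and angle between lid's own z axis and vertical below 0.1 rad and contact force between the fingers and lid below 0.1 N and linear speed of lid below 0.02 m/s and contact force between any of the fingers, the arm and jack above 1 N and contact force between each of the fingers, the arm and stand below 0.1 N and velocity of joint stand_tilt between -0.05 and 0.05 rad/s); the arm keeps its last pose, push and grip.
It fails at once if the lid is dropped (falls freely faster than 0.6 m/s) (linear speed of lid above 0.6 m/s and contact force between the fingers and lid below 0.05 N).
It fails at once if the lid is tipped over (angle between lid's own z axis and vertical above 0.8 rad).
It fails at once if the jack is tipped over (angle between jack's own z axis and vertical above 0.6 rad).
It fails at once if a bystander is moved by more than 30 mm (distance of any of salt, pepper, tin, bottle from where it was at the start of the episode above 0.03 m).
It also fails if it takes over 72 s, if anything falls off the work surface, if the arm or the gripper's body presses on something with over 40 N, if the wrist force passes 120 N, or if a joint passes its speed limit or range.

## Working session

There is one attempt and no reset: what is moved stays moved. The work goes in short steps, Python scripts to look and compute and a tool call to move; the robot and the scene stay as the last step left them, time stands still between calls to the robot, and variables do not carry over. Pictures are saved under pics/ and viewed, at most 10 in all, crops included, and the job is handed in when it is done.

Besides the shell and the picture viewer there is one more tool, called as name([rows], argument=value, ...), one row to a line, values as JSON. jog_arm: Moves the arm, as the interface text tells. Shifts and turns lie within -1 to 1; 1 stands for 0.5 m of shift or 30 degrees of turn. Its arguments: {"type":"object","properties":{"commands":{"type":"array","items":{"type":"array","items":{"type":"number","minimum":-1,"maximum":1}}},"grip_force":{"type":"number"}},"required":["commands"]}

```bash
mkdir -p pics; ls
python3 - <<'E'
from bench import ctrl
import cv2,numpy as np
s=ctrl.get_state();print({k:np.round(v,3) for k,v in s.items()})
for n in("top","side"):
    d=ctrl.get_image(n);cv2.imwrite(f"pics/{n}0.png",d["frame"][:,:,::-1])
    print(n,d["vfov"],d["cx"],d["cy"],np.round(d["camera_from_world"],4).tolist(),d.keys())
E
```

```text
pics
{'time': np.float64(0.0), 'joint_positions': array([ 1.238,  0.322, -0.07 ,  1.452,  0.023,  1.371, -0.057]), 'qd': array([-0.   , -0.001,  0.001,  0.001, -0.001, -0.002,  0.   ]), 'joint_torque': array([-0.0000e+00, -4.9128e+01, -4.0400e-01, -3.1252e+01, -6.4000e-02,
        4.4000e-02,  0.0000e+00]), 'position': array([ 0.221, -0.611,  0.221]), 'tool_rot': array([-3.093e+00, -5.420e-01,  1.000e-03]), 'ft_force': array([-0.281,  0.115,  0.088]), 'torque': array([-0.021, -0.003,  0.01 ]), 'grip_force': np.float64(0.0), 'grip_width': np.float64(0.997)}
top 46.99516078940176 283.01657458296114 211.23198570716062 [[-0.0072, -1.0, -0.006, -0.0411], [-0.9882, 0.008, -0.1531, 0.5955], [0.1531, 0.0048, -0.9882, 1.1102], [0.0, 0.0, 0.0, 1.0]] dict_keys(['frame', 'vfov', 'cx', 'cy', 'camera_from_world'])
side 47.36107784720969 280.90081685594794 193.8461541689157 [[-0.975, -0.2221, 0.0045, 0.5604], [-0.1007, 0.4237, -0.9002, 0.175], [0.198, -0.8781, -0.4355, 1.1393], [0.0, 0.0, 0.0, 1.0]] dict_keys(['frame', 'vfov', 'cx', 'cy', 'camera_from_world'])
```

View pics/top0.png

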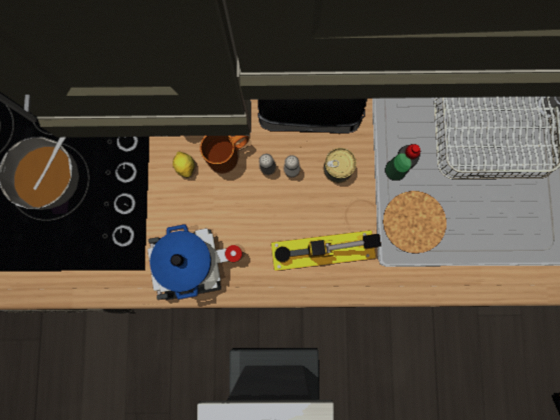

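View pics/side0.png

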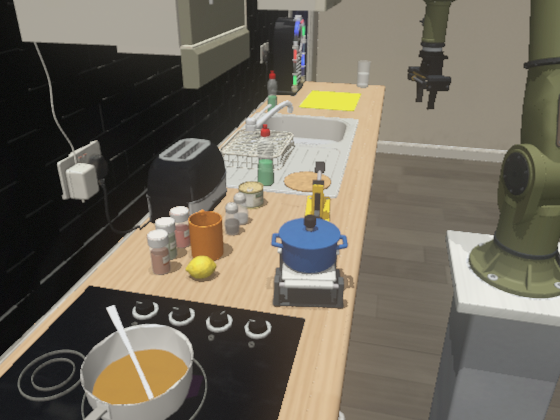

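The top view shows the casserole and lid at (181,262) with its knob at (177,260), the red pad at (234,254) and the jack saddle at (283,254). The jack's cap is at (318,248), its handle pad at (372,241) and the trivet at (415,222). The side view agrees: the jack points at the stand and the bystanders are behind.

```bash
cat > h.py <<'E'
import cv2,numpy as np
from bench import ctrl
from scipy.spatial.transform import Rotation as R
def cam(n):
    s=ctrl.get_state();d=ctrl.get_image(n);f=d["frame"].shape[0]/2/np.tan(np.radians(d["vfov"]/2))
    if n=="wrist":
        T=np.eye(4);T[:3,:3]=R.from_rotvec(s["tool_rot"]).as_matrix();T[:3,3]=s["position"];T=T@d["mount"]
    else: T=np.linalg.inv(d["camera_from_world"])
    return d["frame"],(f,d["cx"],d["cy"],T)
def ray(c,u,v,z):
    f,cx,cy,T=c;o=T[:3,3];r=T[:3,:3]@[(u-cx)/f,(v-cy)/f,1];return o+r*(z-o[2])/r[2]
def proj(c,p):
    f,cx,cy,T=c;q=np.linalg.inv(T)@np.r_[p,1];return np.array([f*q[0]/q[2]+cx,f*q[1]/q[2]+cy])
def blobs(fr,lo,hi,box=None,amin=20):
    h=cv2.cvtColor(fr,cv2.COLOR_RGB2HSV);m=cv2.inRange(h,lo,hi)
    if box: k=np.zeros_like(m);a,b,c,d=box;k[b:d,a:c]=255;m&=k
    cs=[c for c in cv2.findContours(m,cv2.RETR_EXTERNAL,cv2.CHAIN_APPROX_NONE)[0] if cv2.contourArea(c)>=amin]
    return sorted(cs,key=cv2.contourArea,reverse=True)
E
python3 - <<'E'
from h import *
fr,c=cam("top")
def show(n,lo,hi,box,z,amin=20):
    for k in blobs(fr,lo,hi,box,amin)[:2]:
        (u,v),(w,h),a=cv2.minAreaRect(k);p=ray(c,u,v,z);print(n,np.round((u,v,w,h,a),1),np.round(p,4),"size",np.round(np.array([w,h])*np.linalg.norm(ray(c,u+1,v,z)-p),3))
show("pad",(0,120,60),(8,255,255),(220,235,250,275),.071)
show("dot",(0,0,150),(180,90,255),(227,247,242,262),.071,2)
show("knob",(0,0,0),(180,255,50),(168,250,190,272),.178)
show("lid",(100,100,40),(130,255,255),(140,220,225,305),.14)
show("saddle",(0,0,0),(180,255,60),(270,242,296,266),.05)
show("cap",(0,0,0),(180,255,60),(306,236,330,262),.12)
show("hpad",(0,0,0),(180,255,60),(360,230,384,252),.12)
show("base",(22,150,60),(34,255,255),(265,225,385,275),.01)
show("trivet",(5,60,80),(22,255,255),(380,185,455,260),.012)
show("tin",(15,30,80),(40,255,255),(322,145,358,185),.058)
for n,u,v,z in(("salt",266,159,.09),("pepper",292,162,.09),("bottle",413,150,.2)): print(n,ray(c,u,v,z).round(3))
E
```

```text
pad [233.4 253.3  17.   16.5  63.4] [0.4938 0.0696 0.071 ] size [0.039 0.038]
dot [233. 253.   4.   4.  90.] [0.4945 0.0706 0.071 ] size [0.009 0.009]
knob [177.2 259.9  13.   11.1  18.4] [0.4737 0.1753 0.178 ] size [0.027 0.023]
lid [181.3 261.7  65.2  61.2  39.8] [0.4717 0.1748 0.14  ] size [0.141 0.133]
saddle [282.  253.9  14.4  14.5  38.7] [ 0.4929 -0.0426  0.05  ] size [0.034 0.034]
cap [315.4 248.4  15.   16.9  82.9] [ 0.5   -0.117  0.12 ] size [0.033 0.037]
hpad [371.5 240.9  13.   16.5  81.9] [ 0.5155 -0.2413  0.12  ] size [0.029 0.037]
base [322.4 250.   28.5 101.2  82.9] [ 0.5044 -0.1406  0.01  ] size [0.069 0.246]
base [347.3 254.5  14.1  36.1  81. ] [ 0.493  -0.2011  0.01  ] size [0.034 0.088]
trivet [414.5 222.   62.   63.   90. ] [ 0.571  -0.3675  0.012 ] size [0.152 0.154]
tin [339.5 164.5  39.   35.   90. ] [ 0.7057 -0.1821  0.058 ] size [0.094 0.084]
salt [ 0.712 -0.007  0.09 ]
pepper [ 0.705 -0.068  0.09 ]
bottle [ 0.7   -0.321  0.2  ]
```

jog_arm([
  [1,0.24,0.28,0.04,0,0,1],
  [1,0.24,0.28,0.04,0,0,1],
  [1,0.24,0.28,0.04,0,0,1],
  [1,0.24,0.28,0.04,0,0,1],
  [1,0.24,0.28,0.04,0,0,1],
], grip_force=25)

```text
time: 0.57
position: [0.346, -0.466, 0.2433]
tool_rot: [-2.84, -1.342, -0.005]
ft_force: [1.1, 1.1, 0.1]
grip_width: 1.002
grip_force: 0.0
```

jog_arm([
  [1,0.2,0.3,0.04,0,0,1],
  [1,0.2,0.3,0.04,0,0,1],
  [1,0.2,0.3,0.04,0,0,1],
  [1,0.2,0.3,0.04,0,0,1],
  [1,0.2,0.3,0.04,0,0,1],
])

```text
time: 0.98
position: [0.4452, -0.3146, 0.2635]
tool_rot: [2.395, 2.032, 0.005]
ft_force: [0.7, 0.9, 0.5]
grip_width: 1.003
grip_force: 0.0
```

jog_arm([
  [1,0.06,0.36,0,0,0,0.55],
  [1,0.06,0.36,0,0,0,0.55],
  [1,0.06,0.36,0,0,0,0.55],
  [1,0.06,0.36,0,0,0,0.55],
  [1,0.06,0.36,0,0,0,0.55],
])

```text
time: 1.4
position: [0.4718, -0.1347, 0.2629]
tool_rot: [-2.087, -2.348, -0.003]
ft_force: [0.0, 0.6, 0.2]
grip_width: 1.006
grip_force: 0.0
```

jog_arm([
  [1,0,0.38,0,0,0,0],
  [1,0,0.38,0,0,0,0],
  [1,0,0.38,0,0,0,0],
  [1,0,0.38,0,0,0,0],
  [1,0,0.38,0,0,0,0],
])

```text
time: 1.82
position: [0.4703, 0.0537, 0.2629]
tool_rot: [2.09, 2.345, 0.002]
ft_force: [0.0, -0.0, 0.8]
grip_width: 1.002
grip_force: 0.0
```

jog_arm([
  [1,0.008,0.24,-0.02,0,0,0],
  [1,0.008,0.24,-0.02,0,0,0],
  [1,0.008,0.24,-0.02,0,0,0],
  [1,0.008,0.24,-0.02,0,0,0],
  [1,0.008,0.24,-0.02,0,0,0],
])

```text
time: 2.23
position: [0.4742, 0.1709, 0.2524]
tool_rot: [-2.089, -2.345, -0.0]
ft_force: [0.5, -0.3, 0.6]
grip_width: 0.998
grip_force: 0.0
```

Run:
```python
from h import *
fr,c=cam("wrist");cv2.imwrite("pics/w1.png",fr[:,:,::-1])
print(ctrl.get_state()["position"],c[3].round(3).tolist())
print(proj(c,[.4735,.175,.18]),proj(c,[.4945,.0705,.071]))
```

```text
[0.47478529 0.16862286 0.25226971] [[0.993, 0.111, 0.029, 0.467], [0.114, -0.96, -0.256, 0.24], [-0.0, 0.258, -0.966, 0.414], [0.0, 0.0, 0.0, 1.0]]
[275.86009284 217.13680309] [283.94890131 279.86083996]
```

View pics/w1.png

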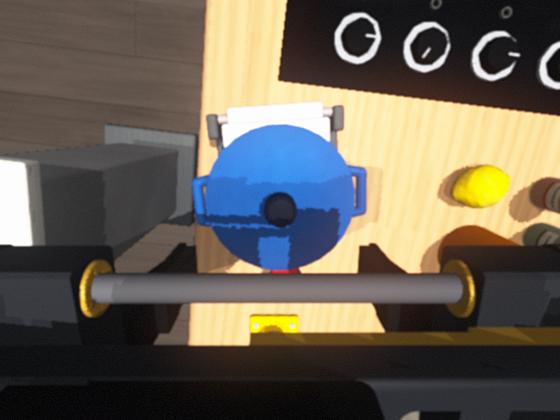

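The wrist view shows the knob at (280,209) on the lid between the fingers, close to the predicted (276,217).

Run:
```python
from h import *
fr,c=cam("wrist");k=blobs(fr,(0,0,0),(180,255,45),(260,185,300,232))[0];(u,v),r=cv2.minEnclosingCircle(k);print(u,v,r)
s=ctrl.get_state()
for z in(.177,.183): print(ray(c,u,v,z))
print(s["position"])
ft,t=cam("top");fs,sd=cam("side")
ks=blobs(fs,(0,0,0),(180,255,45),(300,212,322,232))
for k2 in ks[:2]: print(cv2.boundingRect(k2))
for z in(.177,.183): print("knob top in side",proj(sd,[.4735,.175,z]))
```

```text
279.5 218.0 10.500100135803223
[0.47699093 0.17144726 0.177     ]
[0.47675669 0.17313558 0.183     ]
[0.47511193 0.16743082 0.25231355]
knob top in side [309.90489964 213.99961318]
knob top in side [309.99365233 211.46516844]
```

jog_arm([
  [1,0,0.015,-0.04,0,0,0],
  [1,0,0.015,-0.08,0,0,0],
  [1,0,0.015,-0.12,0,0,0],
  [1,0,0.015,-0.16,0,0,0],
  [1,0,0.015,-0.184,0,0,0],
])

```text
time: 2.85
position: [0.4744, 0.174, 0.1586]
tool_rot: [-2.098, -2.338, 0.004]
ft_force: [0.3, -0.4, 0.2]
grip_width: 1.0
grip_force: 0.0
```

jog_arm([
  [1,0,0,0,0,0,0],
  [0.3,0,0,0,0,0,0],
  [0,0,0,0,0,0,0],
  [0,0,0,0,0,0,0],
  [0,0,0,0,0,0,0],
])

```text
time: 3.27
position: [0.4757, 0.1764, 0.1617]
tool_rot: [2.094, 2.34, 0.002]
ft_force: [-0.2, 0.6, 0.4]
grip_width: 0.781
grip_force: 0.0
```

jog_arm([
  [0,0,0,0,0,0,0],
  [0,0,0,0,0,0,0],
  [0,0,0,0,0,0,0],
  [0,0,0,0,0,0,0],
  [0,0,0,0,0,0,0],
])

```text
time: 3.68
position: [0.4749, 0.1762, 0.1606]
tool_rot: [2.094, 2.341, 0.0]
ft_force: [-0.8, 0.3, 0.4]
grip_width: 0.404
grip_force: 0.0
```

jog_arm([
  [0,0,0,0,0,0,0],
  [0,0,0,0,0,0,0],
  [0,0,0,0,0,0,0],
  [0,0,0,0,0,0,0],
  [0,0,0,0,0,0,0],
])

```text
time: 4.1
position: [0.4749, 0.1762, 0.1606]
tool_rot: [2.095, 2.341, 0.0]
ft_force: [-0.3, 0.7, -0.4]
grip_width: 0.285
grip_force: 25.0
```

jog_arm([
  [0,0,0,0.01,0,0,0],
  [0,0,0,0.03,0,0,0],
  [0,0,0,0.05,0,0,0],
  [0,0,0,0.08,0,0,0],
  [0,0,0,0.12,0,0,0],
])

```text
time: 4.52
position: [0.4742, 0.176, 0.2211]
tool_rot: [-2.094, -2.341, 0.002]
ft_force: [-0.2, 0.3, -1.8]
grip_width: 0.285
grip_force: 25.0
```

jog_arm([
  [0,0.01,-0.05,0.01,0,0,-0.05],
  [0,0.02,-0.11,0.01,0,0,-0.15],
  [0,0.035,-0.18,0.01,0,0,-0.25],
  [0,0.05,-0.25,0.01,0,0,-0.35],
  [0,0.065,-0.32,0.01,0,0,-0.45],
], grip_force=35)

```text
time: 4.93
position: [0.5078, 0.0147, 0.227]
tool_rot: [2.356, 2.075, 0.001]
ft_force: [0.1, 1.2, -2.7]
grip_width: 0.282
grip_force: 35.0
```

jog_arm([
  [0,0.013,-0.07,0,0,0,-0.1],
  [0,0.026,-0.14,0,0,0,-0.2],
  [0,0.039,-0.21,0,0,0,-0.3],
  [0,0.052,-0.28,0,0,0,-0.4],
  [0,0.065,-0.35,0,0,0,-0.5],
])

```text
time: 5.35
position: [0.5402, -0.1607, 0.2268]
tool_rot: [2.608, 1.75, 0.001]
ft_force: [0.6, -0.2, -2.1]
grip_width: 0.282
grip_force: 35.0
```

jog_arm([
  [0,0.013,-0.07,0,0,0,-0.1],
  [0,0.026,-0.14,0,0,0,-0.2],
  [0,0.039,-0.21,0,0,0,-0.3],
  [0,0.052,-0.26,0,0,0,-0.38],
  [0,0.055,-0.3,0,0,0,-0.38],
])

```text
time: 5.77
position: [0.5675, -0.3125, 0.2261]
tool_rot: [2.77, 1.479, 0.001]
ft_force: [-0.3, 0.7, -1.9]
grip_width: 0.279
grip_force: 35.0
```

jog_arm([
  [0,0.003,-0.05,0,0,0,0],
  [0,0.008,-0.09,0,0,0,0],
  [0,0.008,-0.11,0,0,0,0],
  [0,0.008,-0.117,0,0,0,0],
  [0,0.008,-0.117,0,0,0,0],
])

```text
time: 6.18
position: [0.5711, -0.3677, 0.2257]
tool_rot: [-2.768, -1.484, -0.0]
ft_force: [-0.1, 0.6, -2.1]
grip_width: 0.279
grip_force: 35.0
```

Run:
```python
from h import *
fr,c=cam("top");cv2.imwrite("pics/top1.png",fr[:,:,::-1]);s=ctrl.get_state();print(s["position"],s["ft_force"],s["grip_width"])
fr,c=cam("wrist");cv2.imwrite("pics/w2.png",fr[:,:,::-1])
```

```text
[ 0.57159161 -0.36622119  0.22583776] [-0.44286259  0.43619174 -3.0081763 ] 0.2831078484801907
```

View pics/w2.png

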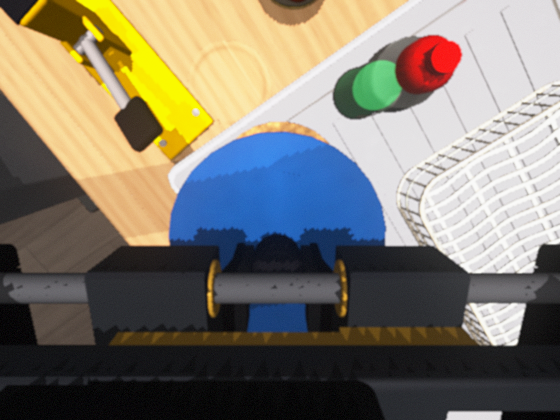

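The wrist view shows the lid level over the trivet, whose cork edge is visible at (280,128). The bottle is at (430,65) and the wire rack at lower right, so I'll turn the gripper to clear the rack before lowering.

jog_arm([
  [0,0,0,0,0,0,-0.15],
  [0,0,0,-0.01,0,0,-0.35],
  [0,-0.006,0,-0.02,0,0,-0.55],
  [0,-0.01,0,-0.03,0,0,-0.75],
  [0,-0.01,0,-0.04,0,0,-0.95],
])

```text
time: 6.7
position: [0.5666, -0.3652, 0.206]
tool_rot: [-3.049, -0.755, -0.0]
ft_force: [0.5, -0.3, -3.2]
grip_width: 0.279
grip_force: 35.0
```

jog_arm([
  [0,0,0,-0.02,0,0,-0.2],
  [0,0,0,-0.04,0,0,-0.4],
  [0,0,0,-0.06,0,0,-0.6],
  [0,0,0,-0.08,0,0,-0.8],
  [0,0,0,-0.1,0,0,-0.92],
])

```text
time: 7.12
position: [0.5671, -0.365, 0.1558]
tool_rot: [-3.141, -0.007, -0.001]
ft_force: [-0.1, -0.4, -1.9]
grip_width: 0.282
grip_force: 35.0
```

jog_arm([
  [0,0,0,-0.04,0,0,0],
  [0,0,0,-0.08,0,0,0],
  [0,0,0,-0.12,0,0,0],
  [0,0,0,-0.16,0,0,0],
  [0,0,0,-0.18,0,0,0],
])

```text
time: 7.53
position: [0.5657, -0.3643, 0.0633]
tool_rot: [-3.139, -0.014, 0.004]
ft_force: [-1.1, 0.6, -2.7]
grip_width: 0.28
grip_force: 35.0
```

jog_arm([
  [0,0,0,-0.008,0,0,0],
  [0,0,0,-0.016,0,0,0],
  [0,0,0,-0.022,0,0,0],
  [0,0,0,-0.026,0,0,0],
  [0,0,0,-0.03,0,0,0],
])

```text
time: 7.95
position: [0.5671, -0.3676, 0.0516]
tool_rot: [3.141, 0.01, 0.002]
ft_force: [0.9, -0.5, -2.6]
grip_width: 0.284
grip_force: 35.0
```

jog_arm([
  [0,0,0,-0.004,0,0,0],
  [0,0,0,-0.008,0,0,0],
  [0,0,0,-0.011,0,0,0],
  [0,0,0,-0.013,0,0,0],
  [0,0,0,-0.013,0,0,0],
])

```text
time: 8.37
position: [0.5663, -0.3673, 0.0439]
tool_rot: [-3.142, -0.01, 0.0]
ft_force: [0.6, -0.1, -2.2]
grip_width: 0.283
grip_force: 35.0
```

jog_arm([
  [0,0,0,-0.001,0,0,0],
  [0,0,0,-0.002,0,0,0],
  [0,0,0,-0.003,0,0,0],
  [0,0,0,-0.003,0,0,0],
  [0,0,0,-0.003,0,0,0],
])

```text
time: 8.78
position: [0.5666, -0.3675, 0.0435]
tool_rot: [3.141, 0.01, 0.001]
ft_force: [-2.8, 0.3, 5.1]
grip_width: 0.281
grip_force: 35.0
```

jog_arm([
  [0.7,0,0,0,0,0,0],
  [0.7,0,0,0,0,0,0],
  [0.7,0,0,0,0,0,0],
  [0.7,0,0,0,0,0,0],
  [0.7,0,0,0,0,0,0],
])

```text
time: 9.2
position: [0.5664, -0.3673, 0.0422]
tool_rot: [-3.142, -0.01, 0.0]
ft_force: [0.1, -0.3, -0.0]
grip_width: 0.573
grip_force: 0.0
```

jog_arm([
  [0.7,0,0,0,0,0,0],
  [0.7,0,0,0,0,0,0],
  [0.7,0,0,0.02,0,0,0],
  [0.7,0,0,0.06,0,0,0],
  [0.7,0,0,0.12,0,0,0],
])

```text
time: 9.62
position: [0.5645, -0.3663, 0.1008]
tool_rot: [-3.138, -0.01, 0.007]
ft_force: [1.1, 1.0, -0.4]
grip_width: 0.699
grip_force: 0.0
```

jog_arm([
  [1,0,0,0.07,0,0,0.1],
  [1,0,0,0.14,0,0,0.3],
  [1,0,0,0.2,0,0,0.5],
  [1,0,0,0.26,0,0,0.7],
  [1,0,0,0.3,0,0,0.9],
])

```text
time: 10.03
position: [0.5673, -0.3676, 0.2575]
tool_rot: [3.047, 0.75, 0.005]
ft_force: [1.1, -0.3, 0.8]
grip_width: 0.962
grip_force: 0.0
```

jog_arm([
  [1,-0.02,0.07,0,0,0,0.2],
  [1,-0.04,0.14,0,0,0,0.4],
  [1,-0.06,0.21,0,0,0,0.6],
  [1,-0.08,0.28,0,0,0,0.8],
  [1,-0.1,0.34,0,0,0,1],
])

```text
time: 10.45
position: [0.516, -0.1945, 0.2535]
tool_rot: [2.75, 1.517, 0.001]
ft_force: [0.6, 0.6, 0.6]
grip_width: 1.001
grip_force: 0.0
```

Run:
```python
from h import *
fr,c=cam("top");cv2.imwrite("pics/top2.png",fr[:,:,::-1]);s=ctrl.get_state();print(s["position"],s["tool_rot"],s["ft_force"],s["grip_width"])
```

```text
[ 0.51523072 -0.18712422  0.25406754] [-2.73910133e+00 -1.53371696e+00 -7.99585458e-04] [-1.64746611  5.89250242  0.64318441] 1.0022912814637857
```

View pics/top2.png

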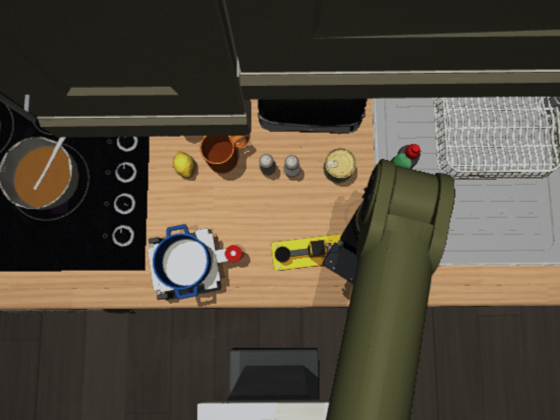

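The top view shows the lid off the casserole and the arm over the jack, which is still at saddle (283,254). The trivet is hidden by the arm for now.

jog_arm([
  [1,-0.006,0.03,0,0,0,0.2],
  [1,-0.012,0.07,0,0,0,0.4],
  [1,-0.018,0.1,0,0,0,0.6],
  [1,-0.025,0.13,0,0,0,0.8],
  [1,-0.03,0.155,0,0,0,1],
])

```text
time: 10.92
position: [0.5013, -0.1186, 0.2535]
tool_rot: [2.265, 2.176, 0.0]
ft_force: [0.1, 0.2, 1.0]
grip_width: 0.997
grip_force: 0.0
```

jog_arm([
  [1,0,0,0,0,0,0.27],
  [1,0,0,0,0,0,0.27],
  [1,0,0,0,0,0,0.27],
  [1,0,0,0,0,0,0.27],
  [1,0,0,0,0,0,0.27],
])

```text
time: 11.33
position: [0.5014, -0.1205, 0.2527]
tool_rot: [2.116, 2.321, 0.0]
ft_force: [-0.6, 0.1, 0.7]
grip_width: 1.002
grip_force: 0.0
```

Run:
```python
from h import *
fr,c=cam("wrist");cv2.imwrite("pics/w3.png",fr[:,:,::-1]);s=ctrl.get_state();print(s["position"],s["tool_rot"],s["ft_force"])
for p in([.5015,-.12,.12],[.493,-.042,.05],[.4945,.0705,.071]): print(proj(c,p))
np.save("w3.npy",np.r_[c[:3],c[3].ravel()])
ft,t=cam("top");k=blobs(ft,(0,120,60),(8,255,255),(220,235,250,275))[0];print(ray(t,*cv2.minAreaRect(k)[0],.071))
k=blobs(ft,(0,0,120),(180,80,255),(158,235,208,292))[0];print("mouth",cv2.boundingRect(k))
```

```text
[ 0.50141543 -0.12038243  0.25263562] [2.11591922e+00 2.32213667e+00 1.57037843e-04] [-0.27609909  0.39104283  0.14635345]
[276.35219291 203.42851142]
[275.17313535 117.94571498]
[287.54889543  -8.1628268 ]
[0.49449207 0.06939946 0.071     ]
mouth (163, 240, 44, 46)
```

View pics/w3.png

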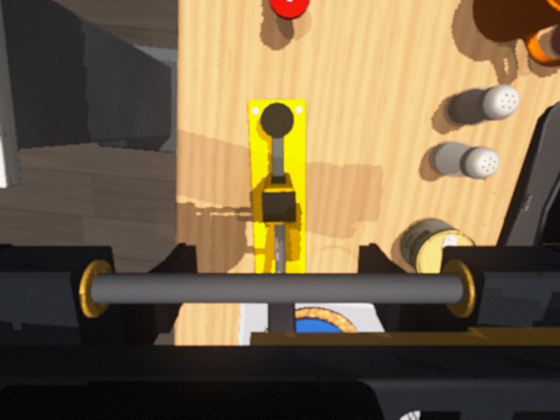

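The wrist view shows the saddle at (277,120), the tower cap at (279,205) and the red pad at (289,3). The jack is aligned with the tool and within about 3 px of prediction, so I'll descend to the grip.

jog_arm([
  [1,0.004,0,-0.07,0,0,0],
  [1,0.004,0,-0.14,0,0,0],
  [1,0.004,0,-0.21,0,0,0],
  [1,0.004,0,-0.28,0,0,0],
  [1,0.004,0,-0.32,0,0,0],
])

```text
time: 11.85
position: [0.5011, -0.1196, 0.0888]
tool_rot: [-2.112, -2.32, 0.003]
ft_force: [0.0, -0.8, -0.1]
grip_width: 1.002
grip_force: 0.0
```

jog_arm([
  [1,0,0,-0.02,0,0,0],
  [0.5,0,0,-0.032,0,0,0],
  [0,0,0,-0.032,0,0,0],
  [0,0,0,-0.032,0,0,0],
  [0,0,0,-0.032,0,0,0],
], grip_force=40)

```text
time: 12.27
position: [0.5048, -0.1201, 0.0783]
tool_rot: [2.111, 2.323, 0.002]
ft_force: [1.0, -0.6, 0.4]
grip_width: 0.78
grip_force: 0.0
```

jog_arm([
  [0,0,0,0,0,0,0],
  [0,0,0,0,0,0,0],
  [0,0,0,0,0,0,0],
  [0,0,0,0,0,0,0],
  [0,0,0,0,0,0,0],
])

```text
time: 12.68
position: [0.5035, -0.1199, 0.0768]
tool_rot: [2.113, 2.325, 0.0]
ft_force: [0.8, -0.0, -0.3]
grip_width: 0.402
grip_force: 0.0
```

jog_arm([
  [0,0,0,0,0,0,0],
  [0,0,0,0,0,0,0],
  [0,0,0,0,0,0,0],
  [0,0,0,0,0,0,0],
  [0,0,0,0,0,0,0],
])

```text
time: 13.1
position: [0.5032, -0.1199, 0.0767]
tool_rot: [-2.113, -2.325, 0.001]
ft_force: [-2.0, -0.6, 1.8]
grip_width: 0.342
grip_force: 39.9
```

jog_arm([
  [0,0,0,0.004,0,0,0],
  [0,0,0,0.008,0,0,0],
  [0,0,0,0.011,0,0,0],
  [0,0,0,0.011,0,0,0],
  [0,0,0,0.011,0,0,0],
])

```text
time: 13.52
position: [0.503, -0.1197, 0.0816]
tool_rot: [-2.113, -2.324, 0.0]
ft_force: [-1.0, 0.5, -6.1]
grip_width: 0.343
grip_force: 39.8
```

jog_arm([
  [0,0.002,0.02,0,0,0,0.03],
  [0,0.004,0.05,0,0,0,0.06],
  [0,0.006,0.08,0,0,0,0.1],
  [0,0.008,0.11,0,0,0,0.14],
  [0,0.009,0.13,0,0,0,0.167],
])

```text
time: 13.93
position: [0.508, -0.0507, 0.0822]
tool_rot: [-2.002, -2.42, -0.002]
ft_force: [0.5, 0.4, -5.9]
grip_width: 0.343
grip_force: 39.8
```

Run:
```python
from h import *
s=ctrl.get_state();print(s["position"],s["tool_rot"],s["ft_force"],s["grip_width"])
fr,c=cam("wrist");a=fr
fs,sd=cam("side");b=fs[150:330,220:400];b=cv2.resize(b,(420,420))
cv2.imwrite("pics/m1.png",cv2.resize(np.hstack([a,b]),(800,343))[:,:,::-1])
```

```text
[ 0.50804184 -0.05070749  0.08222282] [-2.00207043e+00 -2.42024313e+00 -2.13498751e-03] [ 0.50731959  0.42375082 -5.91022874] 0.34299467155530855
```

View pics/m1.png

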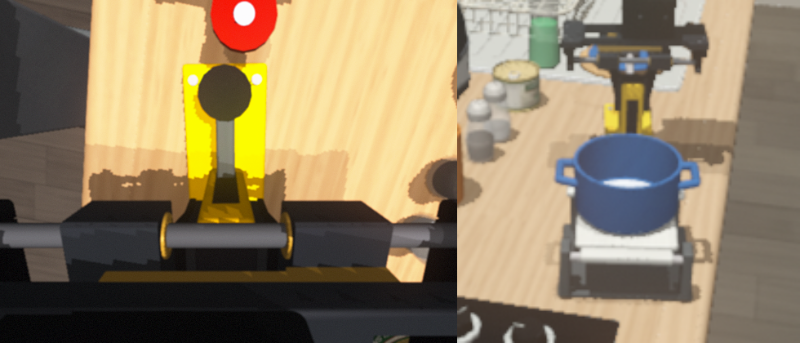

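The wrist view shows the white dot at about (298,16) and the saddle at about (276,114), with the jack held square and level.

Run:
```python
from h import *
fr,c=cam("wrist")
k=blobs(fr,(0,0,180),(180,70,255),(285,0,312,32))[0];(u,v),r=cv2.minEnclosingCircle(k);d=ray(c,u,v,.071);print("dot",u,v,r,d)
k=blobs(fr,(0,0,0),(180,255,70),(240,75,312,150))[0]
k=k[k[:,0,1]<122];(u,v),r=cv2.minEnclosingCircle(k);sd=ray(c,u,v,.055);print("saddle",u,v,r,sd, np.linalg.norm(ray(c,u+r,v,.055)-sd))
print("diff",d-sd)
s=ctrl.get_state();print(s["position"])
```

```text
dot 299.0 16.0 14.31792163848877 [0.4963908  0.06973043 0.071     ]
saddle 278.0 87.5 18.33721923828125 [0.4922968 0.0382755 0.055    ] 0.010046872901732805
diff [0.004094   0.03145494 0.016     ]
[ 0.50799481 -0.0531311   0.08216431]
```

Run:
```python
from h import *
fr,c=cam("wrist")
g=cv2.cvtColor(fr,cv2.COLOR_RGB2GRAY)
print(cv2.HoughCircles(g[60:170,220:330],cv2.HOUGH_GRADIENT,1,50,param1=100,param2=12,minRadius=27,maxRadius=38))
d=ray(c,298.6,16.2,.071);sd=ray(c,275,114.5,.055);print(d,sd,d-sd,np.linalg.norm(ray(c,308,114.5,.055)-sd))
```

```text
[[[53.5 53.5 34.1]]]
[0.49641859 0.06721693 0.071     ] [0.4933879 0.0217221 0.055    ] [0.0030307  0.04549482 0.016     ] 0.018432139731178354
```

jog_arm([
  [0,0.001,0.02,0,0,0,0],
  [0,0.003,0.04,0,0,0,0],
  [0,0.005,0.06,0,0,0,0],
  [0,0.006,0.08,0,0,0,0],
  [0,0.006,0.09,0,0,0,0],
])

```text
time: 14.55
position: [0.5111, -0.0072, 0.0822]
tool_rot: [-2.006, -2.417, -0.002]
ft_force: [-0.4, 1.0, -6.9]
grip_width: 0.342
grip_force: 39.8
```

jog_arm([
  [0,0,0,0,0,0,0],
  [0,0,0,-0.003,0,0,0],
  [0,0,0,-0.006,0,0,0],
  [0,0,0,-0.009,0,0,0],
  [0,0,0,-0.011,0,0,0],
])

```text
time: 14.97
position: [0.5108, -0.0106, 0.0767]
tool_rot: [-2.011, -2.414, 0.001]
ft_force: [-3.3, -0.7, 2.2]
grip_width: 0.34
grip_force: 39.8
```

jog_arm([
  [0,0,0,-0.001,0,0,0],
  [0,0,0,-0.001,0,0,0],
  [0.5,0,0,-0.001,0,0,0],
  [1,0,0,-0.001,0,0,0],
  [1,0,0,-0.001,0,0,0],
])

```text
time: 15.38
position: [0.5123, -0.0096, 0.0768]
tool_rot: [2.008, 2.413, 0.003]
ft_force: [1.3, -0.9, 0.1]
grip_width: 0.489
grip_force: 0.0
```

jog_arm([
  [1,0,0,0,0,0,0],
  [1,0,0,0,0,0,0],
  [1,0,0,0,0,0,0],
  [1,0,0,0,0,0,0],
  [1,0,0,0,0,0,0],
])

```text
time: 15.8
position: [0.511, -0.0098, 0.0761]
tool_rot: [2.009, 2.415, 0.0]
ft_force: [0.3, -0.4, 0.2]
grip_width: 0.863
grip_force: 0.0
```

jog_arm([
  [1,0,0,0.03,0,0,0],
  [1,0,0,0.09,0,0,0],
  [1,0,0,0.15,0,0,0],
  [1,0,0,0.22,0,0,0],
  [1,0,0,0.28,0,0,0],
])

```text
time: 16.22
position: [0.511, -0.0096, 0.2181]
tool_rot: [2.008, 2.415, 0.001]
ft_force: [0.8, -0.6, -0.0]
grip_width: 1.001
grip_force: 0.0
```

jog_arm([
  [0.3,0.02,-0.05,0,0,0,0],
  [0,0.035,-0.1,0,0,0,0],
  [0,0.045,-0.15,0,0,0,0],
  [0,0.048,-0.2,0,0,0,0],
  [0,0.048,-0.246,0,0,0,0],
])

```text
time: 16.63
position: [0.5351, -0.1344, 0.216]
tool_rot: [2.009, 2.415, 0.0]
ft_force: [-0.2, 0.1, -0.7]
grip_width: 0.708
grip_force: 0.0
```

Run:
```python
from h import *
s=ctrl.get_state();print(s["position"],s["tool_rot"],s["ft_force"],s["grip_width"])
fr,c=cam("wrist");a=fr
for p in([.4945,.07,.071],[.51,-.008,.12],[.533,-.127,.114]): print(proj(c,p))
ft,t=cam("top");b=cv2.resize(ft[180:320,140:460],None,fx=1.75,fy=1.75,interpolation=2)
o=np.zeros((600,560,3),np.uint8);o[:345]=a[:345];o[350:595]=b;cv2.imwrite("pics/m2.png",o[:,:,::-1])
```

```text
[ 0.53512587 -0.13438397  0.21601271] [2.00944354e+00 2.41454236e+00 1.80125170e-04] [-0.21627077  0.07191267 -0.72597007] 0.7079201124000879
[272.46082625 -51.58773557]
[273.55863975  41.9202134 ]
[275.34925582 203.40173109]
```

View pics/m2.png

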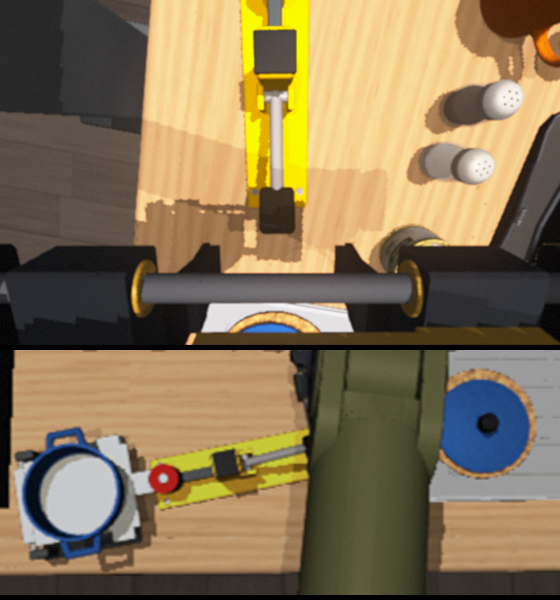

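The wrist view shows the handle pad at (277,210) and the tower cap at (275,50). The top view shows the lid centred on the trivet and the saddle hidden beneath the red pad. I'll check the cap's position with the top camera.

Run:
```python
from h import *
ft,t=cam("top")
k=blobs(ft,(0,0,0),(180,255,60),(258,232,280,256))[0];r=cv2.minAreaRect(k);print(r);p=ray(t,*r[0],.12);print("cap",p)
yaw=np.radians(100.7);e=np.array([np.cos(yaw),np.sin(yaw)])
off=np.array([.4929,-.0426])-np.array([.5,-.117]);a=yaw-np.radians(96.);
print("saddle est",p[:2]+np.array([[np.cos(a),-np.sin(a)],[np.sin(a),np.cos(a)]])@off, p[:2]+.08*e)
```

```text
((268.66851806640625, 245.23033142089844), (15.290447235107422, 12.142415046691895), 77.00537872314453)
cap [ 0.50773115 -0.01364134  0.12      ]
saddle est [0.4945588  0.05992672] [0.49287782 0.06496769]
```

Run:
```python
from h import *
ft,t=cam("top");yaw=np.radians(100.7);e=np.array([np.cos(yaw),np.sin(yaw)]);n=np.array([-e[1],e[0]])
ks=blobs(ft,(22,150,60),(34,255,255),(210,215,325,285),20)
P=np.vstack([[ray(t,*q,.01)[:2] for q in k[:,0]] for k in ks])
al=P@e;ac=P@n
for q in(99.5,98):
    f=np.percentile(al,q)
    print("front",f,"sides",ac.min(),ac.max(),"width",np.ptp(ac),"origin",e*(f-.025)+n*(ac.min()+ac.max())/2)
k=blobs(ft,(0,120,60),(8,255,255),(210,235,250,275))[0];print("pad",ray(t,*cv2.minAreaRect(k)[0],.071))
```

```text
front -0.0035894823937659835 sides -0.5339625002588905 -0.46336607821139364 width 0.07059642204749683 origin [0.49530202 0.06449292]
front -0.0067564529043237865 sides -0.5339625002588905 -0.46336607821139364 width 0.07059642204749683 origin [0.49589002 0.06138101]
pad [0.49450082 0.07055546 0.071     ]
```

The saddle sits about 6 mm short of the pad and tilting moves the pad further away, so I'll regrasp and advance the jack 8 mm for margin.

jog_arm([
  [1,-0.003,0.05,0,0,0,0],
  [1,-0.01,0.1,0,0,0,0],
  [1,-0.02,0.16,0,0,0,0],
  [1,-0.035,0.21,0,0,0,0],
  [1,-0.048,0.246,0,0,0,0],
])

```text
time: 17.25
position: [0.5102, -0.0049, 0.2163]
tool_rot: [-2.002, -2.42, -0.001]
ft_force: [0.1, -0.0, 0.1]
grip_width: 0.819
grip_force: 0.0
```

jog_arm([
  [1,0,0,0,0,0,0],
  [1,0,0,-0.07,0,0,0],
  [1,0,0,-0.14,0,0,0],
  [1,0,0,-0.21,0,0,0],
  [1,0,0,-0.26,0,0,0],
])

```text
time: 17.67
position: [0.5095, -0.0092, 0.0836]
tool_rot: [-2.007, -2.415, 0.002]
ft_force: [-0.1, -0.7, 0.8]
grip_width: 0.996
grip_force: 0.0
```

jog_arm([
  [0,0,0,-0.02,0,0,0],
  [0,0,0,-0.02,0,0,0],
  [0,0,0,-0.02,0,0,0],
  [0,0,0,-0.02,0,0,0],
  [0,0,0,-0.02,0,0,0],
])

```text
time: 18.08
position: [0.5126, -0.0098, 0.0781]
tool_rot: [2.007, 2.413, 0.003]
ft_force: [0.4, -0.0, -0.1]
grip_width: 0.708
grip_force: 0.0
```

jog_arm([
  [0,0,0,0,0,0,0],
  [0,0,0,0,0,0,0],
  [0,0,0,0,0,0,0],
  [0,0,0,0,0,0,0],
  [0,0,0,0,0,0,0],
])

```text
time: 18.5
position: [0.5107, -0.01, 0.0762]
tool_rot: [-2.009, -2.415, 0.001]
ft_force: [-0.6, -0.2, 2.9]
grip_width: 0.344
grip_force: 39.9
```

jog_arm([
  [0,0,0,0,0,0,0],
  [0,0,0,0,0,0,0],
  [0,0,0,0,0,0,0],
  [0,0,0,0,0,0,0],
  [0,0,0,0,0,0,0],
])

```text
time: 18.92
position: [0.5108, -0.0099, 0.0762]
tool_rot: [-2.009, -2.415, 0.001]
ft_force: [-2.7, -1.1, 3.4]
grip_width: 0.339
grip_force: 39.9
```

jog_arm([
  [0,0,0,0.004,0,0,0],
  [0,0,0,0.007,0,0,0],
  [0,-0.001,0.006,0.007,0,0,0],
  [0,-0.002,0.012,0.007,0,0,0],
  [0,-0.003,0.016,0.007,0,0,0],
])

```text
time: 19.33
position: [0.5088, -0.001, 0.079]
tool_rot: [-2.008, -2.414, 0.0]
ft_force: [0.8, -1.2, -7.0]
grip_width: 0.341
grip_force: 39.9
```

jog_arm([
  [0,0,0,0,0,0,0],
  [0,0,0,-0.003,0,0,0],
  [0,0,0,-0.006,0,0,0],
  [0,0,0,-0.007,0,0,0],
  [0,0,0,-0.007,0,0,0],
])

```text
time: 19.75
position: [0.5095, -0.0019, 0.0762]
tool_rot: [2.009, 2.415, -0.0]
ft_force: [-0.1, 0.2, -4.1]
grip_width: 0.344
grip_force: 39.9
```

jog_arm([
  [1,0,0,0,0,0,0],
  [1,0,0,0,0,0,0],
  [1,0,0,0,0,0,0],
  [1,0,0,0,0,0,0],
  [1,0,0,0,0,0,0],
])

```text
time: 20.17
position: [0.51, -0.0019, 0.0766]
tool_rot: [2.009, 2.414, 0.001]
ft_force: [-0.2, -0.1, -0.9]
grip_width: 0.639
grip_force: 0.0
```

jog_arm([
  [1,0,0,0,0,0,0],
  [1,0,0,0,0,0,0],
  [1,0,0,0,0,0,0],
  [1,0,0,0.03,0,0,0],
  [1,0,0,0.08,0,0,0],
])

```text
time: 20.58
position: [0.5071, -0.0018, 0.1141]
tool_rot: [-2.006, -2.411, 0.004]
ft_force: [0.1, -0.2, 0.1]
grip_width: 0.971
grip_force: 0.0
```

jog_arm([
  [1,0,0,0.06,0,0,0],
  [1,0,0,0.12,0,0,0],
  [1,0,0,0.18,0,0,0],
  [1,0,0,0.2,0,0,0],
  [1,0,0,0.2,0,0,0],
])

```text
time: 21.0
position: [0.5113, -0.0018, 0.219]
tool_rot: [2.006, 2.411, 0.004]
ft_force: [0.3, -0.6, 0.0]
grip_width: 1.003
grip_force: 0.0
```

jog_arm([
  [0.3,0.01,-0.05,0,0,0,0],
  [0,0.02,-0.1,0,0,0,0],
  [0,0.03,-0.16,0,0,0,0],
  [0,0.04,-0.22,0,0,0,0],
  [0,0.048,-0.252,0,0,0,0],
])

```text
time: 21.42
position: [0.5322, -0.1321, 0.2137]
tool_rot: [-2.013, -2.409, 0.004]
ft_force: [-0.6, -1.0, -1.5]
grip_width: 0.703
grip_force: 0.0
```

jog_arm([
  [0,0,0,0,0,0,0],
  [0,0,0,0,0,0,0],
  [0,0,0,0,0,0,0],
  [0,0,0,0,0,0,0],
  [0,0,0,0,0,0,0],
])

```text
time: 21.83
position: [0.5334, -0.126, 0.2161]
tool_rot: [-2.006, -2.418, -0.0]
ft_force: [-0.9, 1.6, 1.0]
grip_width: 0.327
grip_force: 0.0
```

Run:
```python
from h import *
ft,t=cam("top");yaw=np.radians(100.7);e=np.array([np.cos(yaw),np.sin(yaw)]);n=np.array([-e[1],e[0]])
ks=blobs(ft,(22,150,60),(34,255,255),(210,215,325,285),20)
P=np.vstack([[ray(t,*q,.01)[:2] for q in k[:,0]] for k in ks]);al=P@e;ac=P@n
for q in(99.5,98):
    f=np.percentile(al,q);print("origin",e*(f-.025)+n*(ac.min()+ac.max())/2,np.ptp(ac))
fr,c=cam("wrist");s=ctrl.get_state();print(s["position"],s["grip_width"],s["tool_rot"])
k=blobs(fr,(0,0,0),(180,255,60),(245,170,310,238))[0];r=cv2.minAreaRect(k);print(r,ray(c,*r[0],.114))
```

```text
origin [0.4943366  0.07287343] 0.06993987358760412
origin [0.49471534 0.07086904] 0.06993987358760412
[ 0.53346137 -0.12670078  0.21624441] 0.2308601513091037 [2.00686831e+00 2.41655195e+00 6.70417032e-06]
((276.5, 217.0), (33.0, 30.0), 0.0) [ 0.53441057 -0.13050099  0.114     ]
```

jog_arm([
  [0,0,-0.002,-0.04,0,0,0],
  [0,0,-0.004,-0.08,0,0,0],
  [0,0,-0.004,-0.12,0,0,0],
  [0,0,-0.004,-0.15,0,0,0],
  [0,0,-0.004,-0.17,0,0,0],
], grip_force=20)

```text
time: 22.35
position: [0.5325, -0.1292, 0.1295]
tool_rot: [-2.007, -2.414, 0.001]
ft_force: [-0.0, 0.6, -0.7]
grip_width: 0.01
grip_force: 0.0
```

jog_arm([
  [0,0,0,-0.01,0,0,0],
  [0,0,-0.002,-0.02,0,0,0],
  [0,0,-0.003,-0.03,0,0,0],
  [0,0,-0.004,-0.04,0,0,0],
  [0,0,-0.005,-0.05,0,0,0],
])

```text
time: 22.77
position: [0.5346, -0.1328, 0.1069]
tool_rot: [2.007, 2.413, 0.001]
ft_force: [1.0, -1.1, 7.4]
grip_width: 0.003
grip_force: 3.3
```

jog_arm([
  [0,0,-0.003,-0.016,0,0,0],
  [0,0.001,-0.006,-0.032,0,0,0],
  [0,0.002,-0.008,-0.048,0,0,0],
  [0,0.003,-0.01,-0.06,0,0,0],
  [0,0.004,-0.012,-0.07,0,0,0],
])

```text
time: 23.18
position: [0.5363, -0.1405, 0.072]
tool_rot: [2.009, 2.411, -0.001]
ft_force: [-3.1, -1.8, 8.1]
grip_width: 0.008
grip_force: 3.7
```

jog_arm([
  [0,0,0,-0.01,0,0,0],
  [0,0,0,-0.02,0,0,0],
  [0,0,0,-0.028,0,0,0],
  [0,0,0,-0.034,0,0,0],
  [0,0,0,-0.038,0,0,0],
])

```text
time: 23.6
position: [0.5367, -0.1406, 0.056]
tool_rot: [2.008, 2.411, -0.004]
ft_force: [-10.7, -2.8, 36.1]
grip_width: 0.006
grip_force: 17.6
```

jog_arm([
  [0,0,0,-0.001,0,0,0],
  [0,0,0,-0.002,0,0,0],
  [0,0,0,-0.003,0,0,0],
  [0,0,0,-0.003,0,0,0],
  [0,0,0,-0.003,0,0,0],
])

```text
time: 24.02
position: [0.5367, -0.1406, 0.056]
tool_rot: [2.008, 2.41, -0.005]
ft_force: [-12.5, -1.9, 34.9]
grip_width: 0.005
grip_force: 17.3
```

Run:
```python
from h import *
s=ctrl.get_state();print(s["position"],s["ft_force"])
fs,sd=cam("side");b=cv2.resize(fs[150:330,220:400],(420,420),interpolation=2)
ft,t=cam("top");a=cv2.resize(ft[215:295,145:265],None,fx=3.15,fy=3.15,interpolation=2)
o=np.zeros((420,800,3),np.uint8);o[:,:420]=b;o[:252,420:798]=a[:252,:378];cv2.imwrite("pics/m3.png",o[:,:,::-1])
k=blobs(ft,(0,120,60),(8,255,255),(210,235,255,275))[0];r=cv2.minAreaRect(k)
for z in(.071,.09,.104):print("pad if z",z,r[0],ray(t,*r[0],z))
```

```text
[ 0.53669594 -0.14061587  0.05600567] [-12.53616672  -1.90260354  34.90811076]
pad if z 0.071 (229.0, 252.5) [0.49572477 0.07981542 0.071     ]
pad if z 0.09 (229.0, 252.5) [0.49440556 0.07758786 0.09      ]
pad if z 0.104 (229.0, 252.5) [0.49343351 0.07594651 0.104     ]
```

View pics/m3.png

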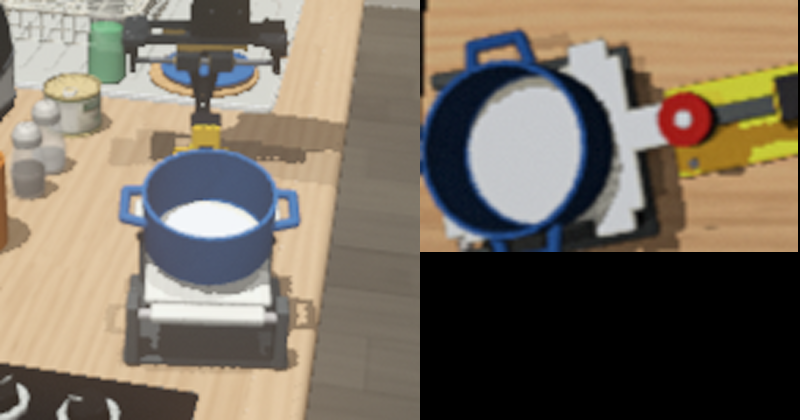

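The platform is tilted and the pad lifted at (683,120) in the right crop, and the handle is on its stop. I'll release the stroke now.

jog_arm([
  [0,0,0,0.015,0,0,0],
  [0,0,0.004,0.035,0,0,0],
  [0,0,0.008,0.055,0,0,0],
  [0,0,0.01,0.075,0,0,0],
  [0,0,0.012,0.09,0,0,0],
])

```text
time: 24.53
position: [0.5357, -0.1327, 0.0971]
tool_rot: [2.009, 2.414, -0.0]
ft_force: [-2.5, 0.8, 4.5]
grip_width: 0.006
grip_force: 2.6
```

jog_arm([
  [0,0,0.002,0.015,0,0,0],
  [0,0,0.004,0.03,0,0,0],
  [0,0,0.006,0.045,0,0,0],
  [0,-0.002,0.008,0.06,0,0,0],
  [0,-0.004,0.01,0.07,0,0,0],
])

```text
time: 24.95
position: [0.5337, -0.1273, 0.1313]
tool_rot: [2.008, 2.415, 0.001]
ft_force: [0.1, 0.3, 1.0]
grip_width: 0.003
grip_force: 0.0
```

jog_arm([
  [0,0,0,0.01,0,0,0],
  [0,0,0,0.01,0,0,0],
  [0,0,0,0.01,0,0,0],
  [0,0,0,0.01,0,0,0],
  [0,0,0,0.01,0,0,0],
])

```text
time: 25.37
position: [0.5331, -0.1276, 0.1351]
tool_rot: [-2.009, -2.414, 0.001]
ft_force: [-0.2, 0.1, -0.1]
grip_width: 0.004
grip_force: 0.0
```

Run:
```python
from h import *
s=ctrl.get_state();print(s["position"],s["ft_force"])
ft,t=cam("top")
k=blobs(ft,(0,120,60),(8,255,255),(210,235,255,275))[0];print("pad",ray(t,*cv2.minAreaRect(k)[0],.071))
yaw=np.radians(100.7);e=np.array([np.cos(yaw),np.sin(yaw)]);n=np.array([-e[1],e[0]])
ks=blobs(ft,(22,150,60),(34,255,255),(210,215,325,285),20)
P=np.vstack([[ray(t,*q,.01)[:2] for q in k[:,0]] for k in ks]);al=P@e;ac=P@n
for q in(99.5,98):
    f=np.percentile(al,q);print("origin",e*(f-.025)+n*(ac.min()+ac.max())/2,np.ptp(ac))
```

```text
[ 0.53306713 -0.1275645   0.13506837] [-0.22461314  0.05116305 -0.11686282]
pad [0.49334727 0.07054543 0.071     ]
origin [0.4943603  0.07287979] 0.06998880328787782
origin [0.49473573 0.0708929 ] 0.06998880328787782
```

jog_arm([
  [0,0,0,-0.015,0,0,0],
  [0,0,-0.002,-0.03,0,0,0],
  [0,0,-0.004,-0.045,0,0,0],
  [0,0,-0.006,-0.06,0,0,0],
  [0,0,-0.008,-0.072,0,0,0],
])

```text
time: 25.83
position: [0.5343, -0.1327, 0.0995]
tool_rot: [2.008, 2.413, -0.001]
ft_force: [0.0, -3.7, 8.2]
grip_width: 0.005
grip_force: 3.5
```

jog_arm([
  [0,0,-0.003,-0.014,0,0,0],
  [0,0.001,-0.006,-0.028,0,0,0],
  [0,0.001,-0.009,-0.042,0,0,0],
  [0,0.002,-0.012,-0.054,0,0,0],
  [0,0.002,-0.014,-0.064,0,0,0],
])

```text
time: 26.25
position: [0.5354, -0.1388, 0.0677]
tool_rot: [2.009, 2.413, 0.002]
ft_force: [0.8, 0.7, 6.8]
grip_width: 0.007
grip_force: 4.1
```

jog_arm([
  [0,0,0,-0.008,0,0,0],
  [0,0,0,-0.016,0,0,0],
  [0,0,0,-0.022,0,0,0],
  [0,0,0,-0.027,0,0,0],
  [0,0,0,-0.028,0,0,0],
])

```text
time: 26.67
position: [0.5356, -0.1388, 0.0567]
tool_rot: [2.008, 2.413, -0.001]
ft_force: [-8.1, 0.9, 28.5]
grip_width: 0.003
grip_force: 13.8
```

jog_arm([
  [0,0,0,0,0,0,0],
  [0,0,0,0,0,0,0],
  [0,0,0,0,0,0,0],
  [0,0,0,0,0,0,0],
  [0,0,0,0,0,0,0],
])

```text
time: 27.08
position: [0.5356, -0.1388, 0.0568]
tool_rot: [2.008, 2.413, -0.001]
ft_force: [-6.7, -0.1, 26.2]
grip_width: 0.003
grip_force: 12.7
```

Run:
```python
from h import *
s=ctrl.get_state();print(s["position"],s["ft_force"])
ft,t=cam("top")
k=blobs(ft,(0,120,60),(8,255,255),(210,235,255,275))[0];print("pad",ray(t,*cv2.minAreaRect(k)[0],.104))
```

```text
[ 0.53564158 -0.13881754  0.05683136] [-6.68818747 -0.05778827 26.17623029]
pad [0.49343351 0.07594651 0.104     ]
```

The handle is on its stop at a steady 26 N and the pad is raised exactly as in the first stroke, so I'll hand the job in.

```bash
python3 -c "
from bench import ctrl
print(ctrl.close_job())"
```

```text
the job is handed in; nothing more can be done
None
```

I handed the job in with the lid on the trivet, the jack under the lift pad, the trial stroke done and the handle held down on its stop with the casserole jacked up; the hand-in returned no verdict.

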